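# Feel the soft and firm blades of the fruit gauges

### The job

Before the fruit tasting, compare the soft and the firm reference blade: with closed fingers press the yellow pad at the free tip of its spring blade down from above until the blade is on its stop, keep it there for a second and let it spring back up, then do the same with the green one. Leave the red-padded blade and the white mug alone.

Things in the scene. Friction and masses are not known exactly. Their poses are not given: they have to be found in the camera images.
- yellow_tip (a point): Soft gauge: centre of the top face of the yellow pad (40 mm across, 8 thick) on the free tip of a level steel blade 24 mm wide; 62 mm above the table at rest. Own +x runs along the blade to its clamp, z up. The pad swings down about a line 92 mm along +x until the rubber stop 24 mm lower (38 mm up, tilted 15 deg). Spring: 0.4 N at first, 4.2 N at the stop; springs back by itself.
- green_tip (a point): Firm gauge, same shape, size, axes and 24 mm travel to the stop as the yellow one, with a green pad; this point is the centre of the pad's top face, 62 mm above the table at rest. Spring: 0.9 N at first, 9 N at the stop, hard contact beyond; springs back by itself.
- red_tip (a point): Extra-firm gauge, same shape, with a red pad: a bystander. Point as on the others. Each gauge is fixed: base plate 180 x 64 x 10 mm, dark clamp block with its centre 130 mm along +x from the pad centre, 44 mm wide, top 69 mm above the table. The three stand side by side in any order, turned up to 30 deg, pads towards the robot.
- mug_center (a point): White ceramic mug, 80 mm across and 92 mm high with a handle at its side, standing loose on the table beyond the gauges; this point is its centre, half-way up. A bystander.
Mind the look-alikes: they are no part of the job. What is shaped like the part that bears red_tip but purple is not meant.

How it is judged:
By the outcome, as a careful person would: the job done as asked, in the order asked, and still so for the second after the job is handed in, with the robot touching nothing.
It also fails if it takes over 38 s, if anything falls off the work surface, if the arm or the gripper's body presses on something with over 40 N, if the wrist force passes 120 N, or if a joint passes its speed limit or range.

### The arm

A 7-joint arm with a two-finger parallel gripper is mounted at the origin on the work surface. World frame = base frame: x ahead of the robot, y to its left, z up, the work surface at z = 0. Lengths are in m, angles in rad, forces in N, time in s.
With the tool pointing down it reaches from about 0.425 to 0.875 m from the base axis. Payload 4.7 kg.
Tool frame: the origin (TCP) lies between the finger pads; the fingertips stand 8 mm ahead of it and the grasp point (between the pads) lies 11 mm behind it; z points along the fingers, y is the direction in which the jaws open and shut (so a half turn about z gives the same grasp; the last joint's range is limited). The gripper opens to 85 mm and grips with 20 to 120 N. Pads are 22 mm wide; open, the fingers measure 114 mm over their backs; the gripper's body (76 mm by 85 mm) begins 54 mm behind the grasp point. The pads swing forward as they close: fully open they stand 13 mm farther back than shut.
Start: joints at [1.199, 0.321, -0.07, 1.45, 0.023, 1.371, -0.057], TCP at [0.245, -0.602, 0.239] pointing down, gripper open.
Joint ranges: [-2.86, 2.86], [-0.3, 2.09], [-1.38, 1.24], [0.06, 2.45], [-1.56, 4.7], [0.09, 2.05], [-2.69, 2.69]. Speed limits (rad/s): [2.57, 2.57, 3.14, 3.14, 3.14, 3.14, 3.14].

### API

Orientations are given as a unit quaternion [w, x, y, z].
In Python, from cell import arm, cams, ticket, spotter gives the robot as it stands. The module is installed in compiled form; this text tells all that it offers.
- The arm moves only by the tool send_rows, never from a script. Its argument "commands" is a list of rows, each an object of numbers: "claw": the opening, from 0 (shut) to 1 (fully open); "dx", "dy", "dz": the shift along the world's x, y, z in m; "ax", "ay", "az": the turn, a rotation vector about the world's x, y, z in rad. A call has 1 to 20 rows; each row is the pose to reach, as a shift and turn from the pose commanded when the call began; what a row does not reach only later rows make up. A row lasts 1/12 s, in which the tool goes at most 41.7 mm and 7.16 degrees, less where a joint would pass 70% of its speed; a pose out of reach is approached as far as the arm can. A call with a gripper value outside its range is refused whole. The fingers move at their own pace and stop on an object; "force" is the grip in N (left out, the last holds). Time passes only in rows, so rows that repeat a pose let the fingers close. It gives the time, the measured TCP pose, the force and the opening at its end, in the units of the state.
- arm.get_obs(): the state, without advancing time (a new reading comes with each control period).
- cams.capture(name): name is "scene" or "top"; returns a dict with "image" (480x640x3 uint8, red, green, blue), "z_map" (480x640 float32, m along the optical axis (not along the pixel's ray), 0 where there is no reading), "vfov" (degrees; the focal length in pixels is half the picture's height over the tangent of half this angle, whatever the lens; pixels are square), "cx", "cy" (the principal point, pixels), "R" (3x3) and "t" (3): a world point X has camera coordinates R X + t. Camera axes: x right, y down, z forward; pixel columns grow to the right and rows downward; lengths in m; the calibration is good to about 2 mm. A picture is of the moment at which its call begins.
- ticket.job_done(): hands the job in, once; it reports no verdict.
Trained networks look in a picture, given as the dict that the camera call returned (one of the last four; its "shot" number tells which), for a name from the list of things; names that differ only in an ending like _2 or _b are one class to them, and where a whole thing is asked for, a point or a joint stands for the part that bears it (a point fixed in the world has none). Each returns a list of dicts, best first, with "score" (0 to 1); they miss things now and then, are a little off and sometimes report something else, mostly with a low value. They report only what shows in the picture. A call takes as long as a camera call. They do not tell look-alikes from the thing itself.
- spotter.outline_of(picture, target): "mask" (480x640 bool, what is visible of it) and "point" ([column, row] in pixels, amid what is visible of it).
The state is a dict: "time_s": time; "joints": joint angles; "qvel": joint speeds; "tau": joint torques, N m; "eef_pos": TCP position; "tool_rot": TCP orientation; "contact_force": force on the tool from outside, world axes, zero at the start; "ft_torque": the same for the moment, N m; "width": finger opening in m.
Only numpy, scipy, OpenCV 4.12 (cv2) and the standard library are available. Lean on these libraries where they do the work, as an engineer would, in place of code of your own. Each camera call takes 0.05 s, during which the arm holds its last target.

## Working session

There is one attempt and no reset: what is moved stays moved. The work goes in short steps, Python scripts to look and compute and a tool call to move; the robot and the scene stay as the last step left them, time stands still between calls to the robot, and variables do not carry over. Pictures are saved under pics/ and viewed, and the job is handed in when it is done.

Besides the shell and the picture viewer there is one more tool, called after "Request:" as a command line: name --argument value ..., lists and objects as JSON in quotes. send_rows: Moves the arm, as the interface text tells. Its arguments: {"type":"object","properties":{"commands":{"type":"array","items":{"type":"object","properties":{"claw":{"type":"number"},"dx":{"type":"number"},"dy":{"type":"number"},"dz":{"type":"number"},"ax":{"type":"number"},"ay":{"type":"number"},"az":{"type":"number"}}}},"force":{"type":"number"}},"required":["commands"]}

```bash
mkdir -p pics; cat > h.py <<'E'
import numpy as np, cv2
from cell import arm,cams,ticket,spotter
def K(p):
    f=p["image"].shape[0]/2/np.tan(np.radians(p["vfov"])/2); return f,p["cx"],p["cy"]
def world(p,m):
    f,cx,cy=K(p); v,u=np.nonzero(m&(p["z_map"]>0)); z=p["z_map"][v,u]
    c=np.stack([(u-cx)/f*z,(v-cy)/f*z,z],1); return (c-p["t"])@p["R"],u,v
def save(p,n): cv2.imwrite("pics/"+n,p["image"][:,:,::-1])
E
python3 - <<'E'
from h import *
o=arm.get_obs(); print({k:np.round(v,3) for k,v in o.items()})
for n in("scene","top"):
    p=cams.capture(n); save(p,n+"0.png"); print(n,p["shot"],p["vfov"],np.round(p["R"],3).tolist(),p["t"])
    for t in("yellow_tip","green_tip","red_tip","mug_center"):
        for d in spotter.outline_of(p,t)[:4]:
            w,u,v=world(p,d["mask"]); 
            print(t,round(d["score"],2),d["point"],d["mask"].sum(),np.round(np.median(w,0),3), np.round(w.min(0),3),np.round(w.max(0),3), np.median(p["image"][d["mask"]],0))
E
```

```text
{'time_s': np.float64(0.0), 'joints': array([ 1.199,  0.322, -0.07 ,  1.452,  0.023,  1.371, -0.057]), 'qvel': array([ 0.002,  0.001,  0.   ,  0.001, -0.   ,  0.001,  0.001]), 'tau': array([ 1.0000e-03, -4.9358e+01, -3.8200e-01, -3.1434e+01,  1.3000e-02,
        1.1000e-02,  0.0000e+00]), 'eef_pos': array([ 0.244, -0.602,  0.238]), 'tool_rot': array([-0.001,  0.981,  0.192, -0.   ]), 'contact_force': array([-0.433, -0.393,  0.559]), 'ft_torque': array([ 0.015, -0.018,  0.032]), 'width': np.float64(0.085)}
scene 1 54.08090871963362 [[-0.842, 0.539, 0.024], [0.278, 0.472, -0.837], [-0.463, -0.698, -0.547]] [ 0.46227969 -0.04584174  1.08162069]
yellow_tip 0.97 [443.9, 367.7] 1512 [0.514 0.266 0.054] [ 0.411  0.228 -0.003] [0.578 0.29  0.065] [186. 179. 143.]
green_tip 0.95 [317.0, 263.3] 718 [ 0.527 -0.017  0.053] [ 0.423 -0.099 -0.003] [0.59  0.005 0.063] [145.  148.   96.5]
red_tip 0.91 [425.2, 234.3] 587 [0.306 0.014 0.054] [ 0.194 -0.075 -0.003] [0.37  0.044 0.063] [187. 123.  91.]
red_tip 0.82 [363.1, 178.2] 365 [ 0.242 -0.242  0.053] [ 0.144 -0.364 -0.003] [ 0.307 -0.208  0.063] [
[... 512 characters left out ...]
w_tip 0.9 [126.6, 257.4] 988 [0.516 0.263 0.055] [ 0.469  0.243 -0.   ] [0.578 0.303 0.065] [129.  122.   94.5]
green_tip 0.95 [284.2, 249.5] 894 [ 0.528 -0.021  0.056] [ 0.479 -0.037  0.007] [0.589 0.001 0.066] [137.  131.5 119. ]
red_tip 0.91 [262.5, 370.7] 1067 [0.305 0.012 0.055] [ 0.248 -0.016 -0.001] [0.369 0.051 0.067] [151. 127. 122.]
red_tip 0.89 [392.4, 274.7] 921 [ 0.477 -0.209  0.056] [ 0.431 -0.24   0.009] [ 0.539 -0.18   0.066] [147. 128. 117.]
red_tip 0.78 [410.7, 408.2] 1057 [ 0.244 -0.242  0.055] [ 0.19  -0.277 -0.003] [ 0.305 -0.208  0.067] [141. 114. 109.]
mug_center 0.76 [335.8, 131.6] 2227 [ 0.752 -0.113  0.044] [ 0.697 -0.161 -0.002] [ 0.834 -0.074  0.096] [72. 62. 47.]
```

View pics/scene0.png

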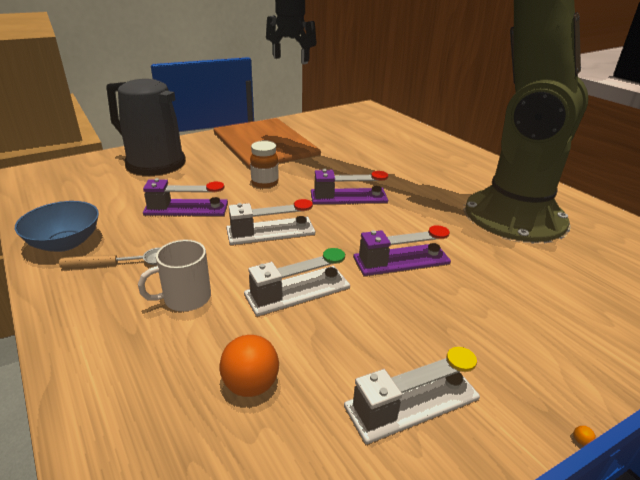

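View pics/top0.png

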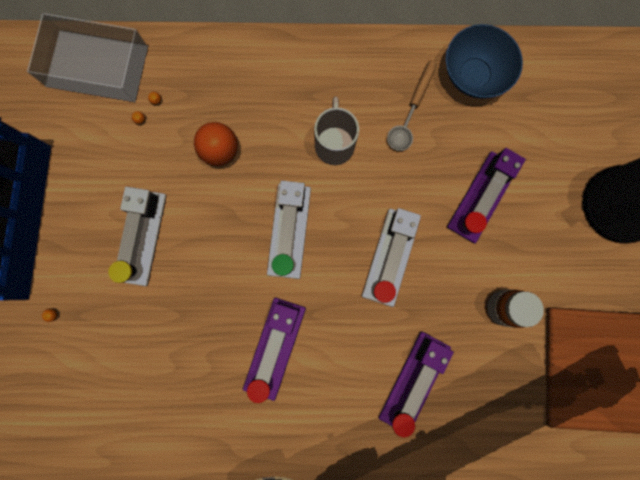

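The scene view shows one yellow pad (461,358; in top 120,271) and one green pad (334,255; in top 283,264), both on white bases. The white-based red gauge is at (303,204). Three purple-based look-alikes with red pads are at (439,231), (380,175) and (215,186). The only other yellowish or green candidates are the oranges at (585,435). I choose by pad colour on a white base, then measure the pads.

```bash
python3 - <<'E'
from h import *
P={n:cams.capture(n) for n in("scene","top")}
crops=[]
for t,lo,hi in(("yellow_tip",22,36),("green_tip",45,80),("red_tip",-1,4)):
  rays=[]
  for n,p in P.items():
    hsv=cv2.cvtColor(p["image"],cv2.COLOR_RGB2HSV)
    col=((hsv[...,0]>=lo)&(hsv[...,0]<=hi)&(hsv[...,1]>170)&(hsv[...,2]>60))
    for d in spotter.outline_of(p,t)[:4]:
      m=cv2.dilate(d["mask"].astype(np.uint8),np.ones((5,5)))>0
      m&=col
      w,u,v=world(p,m)
      if len(w)<20: print(t,n,'few',len(w));continue
      top=w[:,2]>np.percentile(w[:,2],80)-0.004
      w2=w[top]; e=cv2.minEnclosingCircle(w2[:,:2].astype(np.float32))
      print(t,n,round(d["score"],2),len(w),"uv",u.mean().round(1),v.mean().round(1),"med",np.round(np.median(w2,0),4),"mean",w2.mean(0).round(4),"encl",np.round(e[0],4),round(e[1],4))
      if t!="red_tip":
        # white/dark clamp top: highest points within 0.2m of mask
        w3,_,_=world(p,d["mask"]); 
        b=w3[(w3[:,2]>0.064)]; print("  clamp",len(b),np.round(np.median(b,0),4) if len(b) else "")
        f,cx,cy=K(p); us,vs=u[top].mean(),v[top].mean()
        r=p["R"].T@np.array([(us-cx)/f,(vs-cy)/f,1]); c=-p["R"].T@p["t"]; rays.append((c,r/np.linalg.norm(r)))
        x,y=int(us),int(vs); crops.append(cv2.resize(p["image"][max(0,y-60):y+60,max(0,x-60):x+60],(300,300),interpolation=3))
  if len(rays)==2:
    A=sum(np.eye(3)-np.outer(r,r) for c,r in rays); b=sum((np.eye(3)-np.outer(r,r))@c for c,r in rays); X=np.linalg.solve(A,b)
    print("  TRI",X.round(4),[np.linalg.norm(np.cross(X-c,r)).round(4) for c,r in rays])
im=np.vstack([np.hstack(crops[:2]),np.hstack(crops[2:4])]); cv2.imwrite("pics/crop0.png",im[:,:,::-1])
E
```

```text
yellow_tip scene 0.56 539 uv 461.6 358.0 med [0.4879 0.2711 0.0613] mean [0.4877 0.2712 0.0612] encl [0.4875 0.27  ] 0.0215
  clamp 0 
yellow_tip top 0.65 400 uv 119.5 271.5 med [0.4866 0.2688 0.0619] mean [0.4861 0.2688 0.0619] encl [0.4864 0.2691] 0.0202
  clamp 20 [0.484  0.2624 0.0646]
  TRI [0.4861 0.2701 0.0591] [np.float64(0.0001), np.float64(0.0001)]
green_tip scene few 0
green_tip top few 16
red_tip scene 0.82 93 uv 379.3 174.7 med [ 0.2245 -0.2237  0.0605] mean [ 0.224  -0.2241  0.0603] encl [ 0.225  -0.2243] 0.0202
red_tip scene 0.77 169 uv 438.7 230.9 med [0.2822 0.0256 0.0609] mean [0.2821 0.0252 0.0609] encl [0.2809 0.0254] 0.0201
red_tip scene 0.65 140 uv 302.7 204.0 med [ 0.452  -0.196   0.0605] mean [ 0.4518 -0.1957  0.0604] encl [ 0.4513 -0.1958] 0.0198
red_tip scene 0.54 121 uv 214.5 185.8 med [ 0.5773 -0.3622  0.0601] mean [ 0.5769 -0.3633  0.0599] encl [ 0.5768 -0.3651] 0.02
red_tip top 0.87 375 uv 258.0 390.9 med [0.2802 0.0223 0.0621] mean [0.2803 0.0223 0.0621] encl [0.2802 0.023 ] 0.0192
red_tip top 0.69 321 uv 475.3 221.8 med [ 0.5744 -0.3664  0.0622] mean [ 0.5747 -0.3665  0.0623] encl [ 0.5741 -0.3673] 0.0196
red_tip top 0.66 337 uv 384.0 291.2 med [ 0.4504 -0.198   0.0623] mean [ 0.4501 -0.198   0.0624] encl [ 0.4499 -0.1979] 0.0189
red_tip top 0.58 391 uv 403.2 424.9 med [ 0.2216 -0.2268  0.062 ] mean [ 0.2218 -0.2269  0.062 ] encl [ 0.2221 -0.2274] 0.0193Traceback (most recent call last):
  File "<stdin>", line 27, in <module>
    return _nx.concatenate(arrs, 1, dtype=dtype, casting=casting)
           ~~~~~~~~~~~~~~~^^^^^^^^^^^^^^^^^^^^^^^^^^^^^^^^^^^^^^^
ValueError: need at least one array to concatenate
```

```bash
python3 - <<'E'
from h import *
P={n:cams.capture(n) for n in("scene","top")}
crops=[]
C={"yellow_tip":[(461,358),(120,271)],"green_tip":[(334,255),(283,264)],"red_tip":[(303,204),(384,291)]}
H={"yellow_tip":(22,36),"green_tip":(45,90),"red_tip":(-1,5)}
for t in C:
  rays=[]
  for (n,p),(x,y) in zip(P.items(),C[t]):
    hsv=cv2.cvtColor(p["image"],cv2.COLOR_RGB2HSV); lo,hi=H[t]
    if t[0]=='g': print(hsv[y,x])
    m=(hsv[...,0]>=lo)&(hsv[...,0]<=hi)&(hsv[...,1]>140)&(hsv[...,2]>50)
    b=np.zeros_like(m); b[y-20:y+20,x-25:x+25]=1
    w,u,v=world(p,m&b)
    top=w[:,2]>np.percentile(w[:,2],80)-0.004
    c=w[top].mean(0)
    print(t,n,len(w),c.round(4),np.round(cv2.minEnclosingCircle(w[top][:,:2].astype(np.float32))[1],4))
    W,_,_=world(p,np.ones_like(m)); r=np.linalg.norm(W[:,:2]-c[:2],axis=1)
    k=(r>.1)&(r<.17)&(W[:,2]>.064)&(W[:,2]<.078)&(W[:,0]>c[0]); q=W[k]
    e=(q[:,:2].min(0)+q[:,:2].max(0))/2; d=q.mean(0)[:2]-c[:2]
    print("   clamp",k.sum(),q.mean(0).round(4),"yaw deg",np.degrees(np.arctan2(d[1],d[0])).round(1),"dist",np.linalg.norm(d).round(3))
    f,cx,cy=K(p); us,vs=u[top].mean(),v[top].mean()
    R=p["R"].T@np.array([(us-cx)/f,(vs-cy)/f,1]); rays.append((-p["R"].T@p["t"],R/np.linalg.norm(R)))
    crops.append(cv2.resize(p["image"][y-60:y+60,x-60:x+60],(300,300),interpolation=3))
  M=[np.eye(3)-np.outer(r,r) for c,r in rays]; X=np.linalg.solve(sum(M),sum(m@c for m,(c,r) in zip(M,rays)))
  print("  TRI",X.round(4),[np.linalg.norm(np.cross(X-c,r)).round(4) for c,r in rays])
im=np.vstack([np.hstack(crops[:2]),np.hstack(crops[2:4])]); cv2.imwrite("pics/crop0.png",im[:,:,::-1])
E
```

```text
yellow_tip scene 536 [0.4876 0.2712 0.0612] 0.0207
   clamp 237 [0.6144 0.2508 0.0659] yaw deg -9.1 dist 0.128
yellow_tip top 406 [0.4864 0.2687 0.0619] 0.0199
   clamp 292 [0.6151 0.2486 0.0658] yaw deg -8.9 dist 0.13
  TRI [0.4863 0.2701 0.0593] [np.float64(0.0003), np.float64(0.0003)]
[ 62 161 147]
green_tip scene 207 [ 0.4987 -0.0151  0.0608] 0.0193
   clamp 69 [ 0.6268 -0.0288  0.0663] yaw deg -6.1 dist 0.129
[ 65 165 113]
green_tip top 304 [ 0.4979 -0.0176  0.0623] 0.0178
   clamp 316 [ 0.6276 -0.032   0.0657] yaw deg -6.3 dist 0.13
  TRI [ 0.4978 -0.0171  0.0592] [np.float64(0.0004), np.float64(0.0004)]
red_tip scene 160 [ 0.4516 -0.1958  0.0603] 0.0214
   clamp 35 [ 0.5743 -0.2372  0.0665] yaw deg -18.6 dist 0.129
red_tip top 361 [ 0.4502 -0.1985  0.0622] 0.0192
   clamp 316 [ 0.5731 -0.2386  0.0658] yaw deg -18.1 dist 0.129
  TRI [ 0.45   -0.199   0.0583] [np.float64(0.0003), np.float64(0.0003)]
```

View pics/crop0.png

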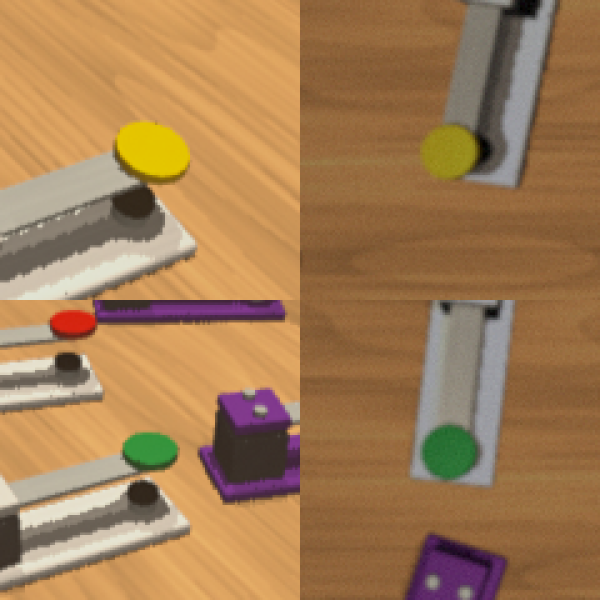

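The crops confirm the yellow and green pads on white bases. Two views agree within about 2 mm, with tops 59–62 mm up, radius about 20 mm and the clamp 130 mm away:
- **Yellow:** (0.487, 0.270), yaw −9°
- **Green:** (0.498, −0.016), yaw −6°

Next I move over yellow, rotated to line up with the blade and with the fingers closed.

Request:
send_rows --commands '[{"claw":0,"dx":0.02,"dy":0.036,"dz":0,"az":-0.04},{"claw":0,"dx":0.045,"dy":0.07,"dz":0,"az":-0.08},{"claw":0,"dx":0.07,"dy":0.104,"dz":0,"az":-0.12},{"claw":0,"dx":0.095,"dy":0.138,"dz":0,"az":-0.16},{"claw":0,"dx":0.12,"dy":0.172,"dz":0,"az":-0.2},{"claw":0,"dx":0.145,"dy":0.206,"dz":0,"az":-0.24},{"claw":0,"dx":0.17,"dy":0.24,"dz":0,"az":-0.28},{"claw":0,"dx":0.195,"dy":0.274,"dz":0,"az":-0.32},{"claw":0,"dx":0.22,"dy":0.308,"dz":0,"az":-0.36},{"claw":0,"dx":0.24,"dy":0.345,"dz":0,"az":-0.4},{"claw":0,"dx":0.255,"dy":0.383,"dz":0,"az":-0.44},{"claw":0,"dx":0.265,"dy":0.423,"dz":0,"az":-0.48},{"claw":0,"dx":0.27,"dy":0.463,"dz":0,"az":-0.52},{"claw":0,"dx":0.27,"dy":0.503,"dz":0,"az":-0.52},{"claw":0,"dx":0.27,"dy":0.543,"dz":0,"az":-0.52},{"claw":0,"dx":0.27,"dy":0.583,"dz":0,"az":-0.52},{"claw":0,"dx":0.265,"dy":0.623,"dz":0,"az":-0.52},{"claw":0,"dx":0.26,"dy":0.663,"dz":0,"az":-0.52},{"claw":0,"dx":0.255,"dy":0.703,"dz":0,"az":-0.52},{"claw":0,"dx":0.25,"dy":0.74,"dz":0,"az":-0.52}]' --force 30

```text
invalid input at $.commands[0]: expected keys claw, dx, dy, dz, ax, ay, az
```

Request:
send_rows --commands '[{"claw":0,"dx":0.27,"dy":0.42,"dz":0,"ax":0,"ay":0,"az":-0.52},{"claw":0,"dx":0.27,"dy":0.42,"dz":0,"ax":0,"ay":0,"az":-0.52},{"claw":0,"dx":0.27,"dy":0.42,"dz":0,"ax":0,"ay":0,"az":-0.52},{"claw":0,"dx":0.27,"dy":0.42,"dz":0,"ax":0,"ay":0,"az":-0.52},{"claw":0,"dx":0.27,"dy":0.42,"dz":0,"ax":0,"ay":0,"az":-0.52},{"claw":0,"dx":0.27,"dy":0.42,"dz":0,"ax":0,"ay":0,"az":-0.52},{"claw":0,"dx":0.27,"dy":0.42,"dz":0,"ax":0,"ay":0,"az":-0.52},{"claw":0,"dx":0.27,"dy":0.42,"dz":0,"ax":0,"ay":0,"az":-0.52},{"claw":0,"dx":0.27,"dy":0.42,"dz":0,"ax":0,"ay":0,"az":-0.52},{"claw":0,"dx":0.27,"dy":0.42,"dz":0,"ax":0,"ay":0,"az":-0.52},{"claw":0,"dx":0.27,"dy":0.42,"dz":0,"ax":0,"ay":0,"az":-0.52},{"claw":0,"dx":0.27,"dy":0.42,"dz":0,"ax":0,"ay":0,"az":-0.52},{"claw":0,"dx":0.27,"dy":0.42,"dz":0,"ax":0,"ay":0,"az":-0.52}]' --force 30

```text
time_s: 2.08
eef_pos: [0.5189, -0.1723, 0.2399]
tool_rot: [-0.002, 0.998, -0.061, 0.002]
contact_force: [0.2, 1.2, 0.4]
width: -0.0004
```

Request:
send_rows --commands '[{"claw":0,"dx":-0.033,"dy":0.453,"dz":-0.03,"ax":0,"ay":0,"az":0},{"claw":0,"dx":-0.033,"dy":0.453,"dz":-0.03,"ax":0,"ay":0,"az":0},{"claw":0,"dx":-0.033,"dy":0.453,"dz":-0.03,"ax":0,"ay":0,"az":0},{"claw":0,"dx":-0.033,"dy":0.453,"dz":-0.03,"ax":0,"ay":0,"az":0},{"claw":0,"dx":-0.033,"dy":0.453,"dz":-0.03,"ax":0,"ay":0,"az":0},{"claw":0,"dx":-0.033,"dy":0.453,"dz":-0.03,"ax":0,"ay":0,"az":0},{"claw":0,"dx":-0.033,"dy":0.453,"dz":-0.03,"ax":0,"ay":0,"az":0},{"claw":0,"dx":-0.033,"dy":0.453,"dz":-0.03,"ax":0,"ay":0,"az":0},{"claw":0,"dx":-0.033,"dy":0.453,"dz":-0.03,"ax":0,"ay":0,"az":0},{"claw":0,"dx":-0.033,"dy":0.453,"dz":-0.03,"ax":0,"ay":0,"az":0},{"claw":0,"dx":-0.033,"dy":0.453,"dz":-0.03,"ax":0,"ay":0,"az":0},{"claw":0,"dx":-0.033,"dy":0.453,"dz":-0.03,"ax":0,"ay":0,"az":0},{"claw":0,"dx":-0.033,"dy":0.453,"dz":-0.06,"ax":0,"ay":0,"az":0},{"claw":0,"dx":-0.033,"dy":0.453,"dz":-0.09,"ax":0,"ay":0,"az":0},{"claw":0,"dx":-0.033,"dy":0.453,"dz":-0.12,"ax":0,"ay":0,"az":0},{"claw":0,"dx":-0.033,"dy":0.453,"dz":-0.14,"ax":0,"ay":0,"az":0},{"claw":0,"dx":-0.033,"dy":0.453,"dz":-0.145,"ax":0,"ay":0,"az":0},{"claw":0,"dx":-0.033,"dy":0.453,"dz":-0.145,"ax":0,"ay":0,"az":0},{"claw":0,"dx":-0.033,"dy":0.453,"dz":-0.145,"ax":0,"ay":0,"az":0}]'

```text
time_s: 3.67
eef_pos: [0.4823, 0.2709, 0.0954]
tool_rot: [-0.0, 0.998, -0.067, 0.0]
contact_force: [-0.4, -0.0, -0.5]
width: -0.0002
```

```bash
python3 - <<'E'
from h import *
o=arm.get_obs(); print({k:np.round(o[k],4) for k in("time_s","eef_pos","tool_rot","contact_force","width","joints")})
a=[]
for n in("scene","top"):
    p=cams.capture(n); a.append(p["image"][250:480,330:640] if n=="scene" else p["image"][130:360,0:310])
cv2.imwrite("pics/above_y.png",cv2.resize(np.hstack(a),(800,297))[:,:,::-1])
E
```

```text
{'time_s': np.float64(3.6667), 'eef_pos': array([0.4823, 0.2709, 0.0954]), 'tool_rot': array([-3.000e-04,  9.977e-01, -6.720e-02,  5.000e-04]), 'contact_force': array([-0.4296, -0.0007, -0.4744]), 'width': np.float64(-0.0002), 'joints': array([ 0.0818,  0.3186, -0.7382,  1.8402,  0.2423,  1.0736, -2.4532])}
```

View pics/above_y.png

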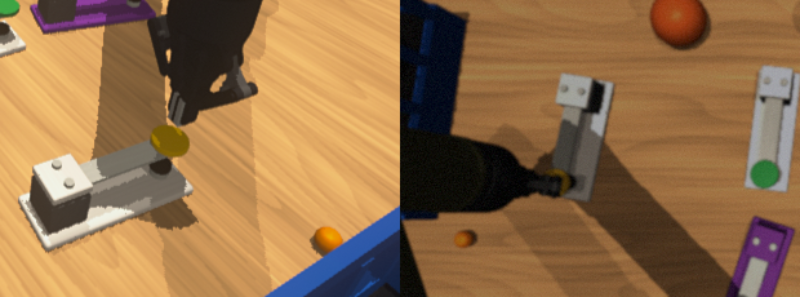

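The closed tip is right above the yellow pad (crop: pad at 170,142, tip at 178,120). Now I press in steps.

Request:
send_rows --commands '[{"claw":0,"dx":0,"dy":0,"dz":-0.012,"ax":0,"ay":0,"az":0},{"claw":0,"dx":0,"dy":0,"dz":-0.022,"ax":0,"ay":0,"az":0},{"claw":0,"dx":0,"dy":0,"dz":-0.028,"ax":0,"ay":0,"az":0},{"claw":0,"dx":0,"dy":0,"dz":-0.034,"ax":0,"ay":0,"az":0},{"claw":0,"dx":0,"dy":0,"dz":-0.038,"ax":0,"ay":0,"az":0},{"claw":0,"dx":0,"dy":0,"dz":-0.042,"ax":0,"ay":0,"az":0},{"claw":0,"dx":0,"dy":0,"dz":-0.042,"ax":0,"ay":0,"az":0}]'

```text
time_s: 4.35
eef_pos: [0.4816, 0.2705, 0.0518]
tool_rot: [0.0, 0.998, -0.067, -0.0]
contact_force: [-0.9, -1.2, 3.3]
width: -0.0003
```

Request:
send_rows --commands '[{"claw":0,"dx":0,"dy":0,"dz":-0.002,"ax":0,"ay":0,"az":0},{"claw":0,"dx":0,"dy":0,"dz":-0.003,"ax":0,"ay":0,"az":0},{"claw":0,"dx":0,"dy":0,"dz":-0.003,"ax":0,"ay":0,"az":0}]'

```text
time_s: 4.6
eef_pos: [0.4818, 0.2705, 0.0494]
tool_rot: [0.0, 0.998, -0.067, 0.0]
contact_force: [0.0, -1.2, 4.3]
width: -0.0001
```

Request:
send_rows --commands '[{"claw":0,"dx":0,"dy":0,"dz":-0.001,"ax":0,"ay":0,"az":0},{"claw":0,"dx":0,"dy":0,"dz":-0.002,"ax":0,"ay":0,"az":0},{"claw":0,"dx":0,"dy":0,"dz":-0.002,"ax":0,"ay":0,"az":0}]'

```text
time_s: 4.85
eef_pos: [0.482, 0.2705, 0.0474]
tool_rot: [0.0, 0.998, -0.067, 0.0]
contact_force: [0.5, -1.8, 4.4]
width: -0.0
```

Request:
send_rows --commands '[{"claw":0,"dx":0,"dy":0,"dz":-0.001,"ax":0,"ay":0,"az":0},{"claw":0,"dx":0,"dy":0,"dz":-0.002,"ax":0,"ay":0,"az":0},{"claw":0,"dx":0,"dy":0,"dz":-0.002,"ax":0,"ay":0,"az":0}]'

```text
time_s: 5.1
eef_pos: [0.4821, 0.2707, 0.0457]
tool_rot: [0.0, 0.998, -0.067, 0.0]
contact_force: [0.6, -2.7, 7.0]
width: -0.0001
```

The force is 7 N, above the 4.2 N expected at the stop. I add 1 mm and hold.

Request:
send_rows --commands '[{"claw":0,"dx":0,"dy":0,"dz":-0.001,"ax":0,"ay":0,"az":0},{"claw":0,"dx":0,"dy":0,"dz":-0.001,"ax":0,"ay":0,"az":0},{"claw":0,"dx":0,"dy":0,"dz":-0.001,"ax":0,"ay":0,"az":0}]'

```text
time_s: 5.35
eef_pos: [0.4823, 0.2707, 0.0452]
tool_rot: [0.0, 0.998, -0.067, 0.001]
contact_force: [-0.0, -3.5, 8.7]
width: -0.0003
```

```bash
python3 - <<'E'
from h import *
a=[]
for n in("scene","top"):
    p=cams.capture(n); a.append(p["image"][250:480,330:640] if n=="scene" else p["image"][130:360,0:310])
cv2.imwrite("pics/press_y.png",cv2.resize(np.hstack(a),(800,297))[:,:,::-1])
o=arm.get_obs(); print(o["time_s"],o["eef_pos"],o["contact_force"])
E
```

```text
5.45 [0.48223665 0.27074208 0.04522396] [-1.41693812 -2.53795129  8.62205975]
```

View pics/press_y.png

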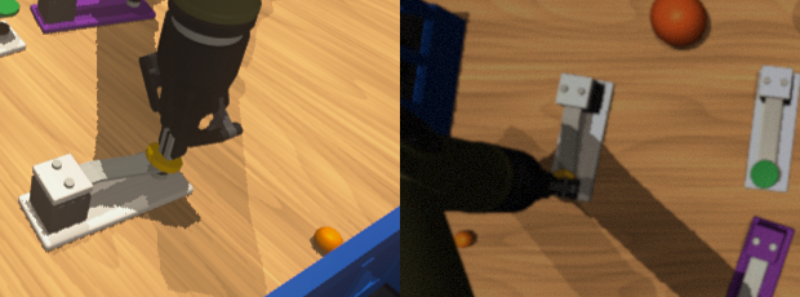

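The blade is bent down with the pad on the rubber stop, tip on the pad at (165,155). Hold for over a second, then lift.

Request:
send_rows --commands '[{"claw":0,"dx":0,"dy":0,"dz":0,"ax":0,"ay":0,"az":0},{"claw":0,"dx":0,"dy":0,"dz":0,"ax":0,"ay":0,"az":0},{"claw":0,"dx":0,"dy":0,"dz":0,"ax":0,"ay":0,"az":0},{"claw":0,"dx":0,"dy":0,"dz":0,"ax":0,"ay":0,"az":0},{"claw":0,"dx":0,"dy":0,"dz":0,"ax":0,"ay":0,"az":0},{"claw":0,"dx":0,"dy":0,"dz":0,"ax":0,"ay":0,"az":0},{"claw":0,"dx":0,"dy":0,"dz":0,"ax":0,"ay":0,"az":0},{"claw":0,"dx":0,"dy":0,"dz":0,"ax":0,"ay":0,"az":0},{"claw":0,"dx":0,"dy":0,"dz":0,"ax":0,"ay":0,"az":0},{"claw":0,"dx":0,"dy":0,"dz":0,"ax":0,"ay":0,"az":0},{"claw":0,"dx":0,"dy":0,"dz":0,"ax":0,"ay":0,"az":0},{"claw":0,"dx":0,"dy":0,"dz":0,"ax":0,"ay":0,"az":0},{"claw":0,"dx":0,"dy":0,"dz":0,"ax":0,"ay":0,"az":0},{"claw":0,"dx":0,"dy":0,"dz":0,"ax":0,"ay":0,"az":0}]'

```text
time_s: 6.62
eef_pos: [0.4822, 0.2708, 0.0452]
tool_rot: [0.0, 0.998, -0.067, 0.001]
contact_force: [-0.5, -2.9, 8.9]
width: 0.0003
```

Request:
send_rows --commands '[{"claw":0,"dx":0,"dy":0,"dz":0.006,"ax":0,"ay":0,"az":0},{"claw":0,"dx":0,"dy":0,"dz":0.014,"ax":0,"ay":0,"az":0},{"claw":0,"dx":0,"dy":0,"dz":0.022,"ax":0,"ay":0,"az":0},{"claw":0,"dx":0,"dy":0,"dz":0.035,"ax":0,"ay":0,"az":0},{"claw":0,"dx":0,"dy":0,"dz":0.055,"ax":0,"ay":0,"az":0},{"claw":0,"dx":0,"dy":0,"dz":0.085,"ax":0,"ay":0,"az":0},{"claw":0,"dx":0,"dy":0,"dz":0.106,"ax":0,"ay":0,"az":0},{"claw":0,"dx":0,"dy":0,"dz":0.106,"ax":0,"ay":0,"az":0}]'

```text
time_s: 7.28
eef_pos: [0.4837, 0.2732, 0.1557]
tool_rot: [-0.002, 0.998, -0.067, 0.004]
contact_force: [0.2, 1.5, 0.5]
width: 0.0001
```

```bash
python3 - <<'E'
from h import *
a=[]
for n in("scene","top"):
    p=cams.capture(n); a.append(p["image"][250:480,330:640] if n=="scene" else p["image"][130:360,0:310])
    if n=="scene":
        hsv=cv2.cvtColor(p["image"],cv2.COLOR_RGB2HSV); m=(hsv[...,0]>=22)&(hsv[...,0]<=36)&(hsv[...,1]>170); b=np.zeros_like(m); b[338:378,436:486]=1
        w,_,_=world(p,m&b); print(len(w),np.median(w,0))
cv2.imwrite("pics/after_y.png",cv2.resize(np.hstack(a),(800,297))[:,:,::-1])
o=arm.get_obs(); print(o["time_s"],o["eef_pos"],o["contact_force"])
E
```

```text
531 [0.48877439 0.27180682 0.0611854 ]
7.3833 [0.48185876 0.27140741 0.1516975 ] [-0.14278944 -0.51459187  1.2952207 ]
```

View pics/after_y.png

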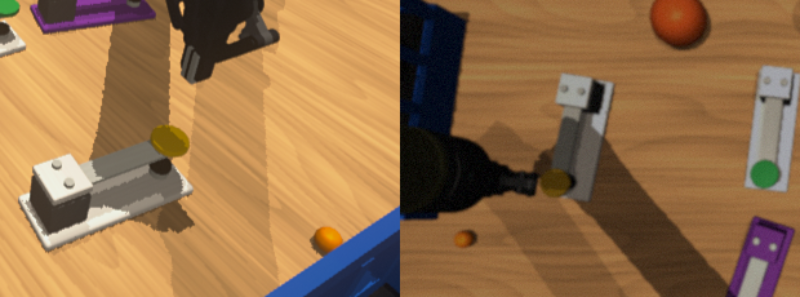

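Yellow is back at 61 mm (pad at crop 170,140). Now green.

Request:
send_rows --commands '[{"claw":0,"dx":0.011,"dy":-0.287,"dz":0,"ax":0,"ay":0,"az":0.04},{"claw":0,"dx":0.011,"dy":-0.287,"dz":0,"ax":0,"ay":0,"az":0.04},{"claw":0,"dx":0.011,"dy":-0.287,"dz":0,"ax":0,"ay":0,"az":0.04},{"claw":0,"dx":0.011,"dy":-0.287,"dz":0,"ax":0,"ay":0,"az":0.04},{"claw":0,"dx":0.011,"dy":-0.287,"dz":0,"ax":0,"ay":0,"az":0.04},{"claw":0,"dx":0.011,"dy":-0.287,"dz":0,"ax":0,"ay":0,"az":0.04},{"claw":0,"dx":0.011,"dy":-0.287,"dz":0,"ax":0,"ay":0,"az":0.04},{"claw":0,"dx":0.011,"dy":-0.287,"dz":0,"ax":0,"ay":0,"az":0.04},{"claw":0,"dx":0.011,"dy":-0.287,"dz":0,"ax":0,"ay":0,"az":0.04},{"claw":0,"dx":0.011,"dy":-0.287,"dz":-0.03,"ax":0,"ay":0,"az":0.04},{"claw":0,"dx":0.011,"dy":-0.287,"dz":-0.05,"ax":0,"ay":0,"az":0.04},{"claw":0,"dx":0.011,"dy":-0.287,"dz":-0.058,"ax":0,"ay":0,"az":0.04},{"claw":0,"dx":0.011,"dy":-0.287,"dz":-0.058,"ax":0,"ay":0,"az":0.04},{"claw":0,"dx":0.011,"dy":-0.287,"dz":-0.058,"ax":0,"ay":0,"az":0.04}]'

```text
time_s: 8.55
eef_pos: [0.4924, -0.015, 0.0923]
tool_rot: [-0.0, 0.999, -0.046, -0.001]
contact_force: [0.4, -0.3, -0.4]
width: -0.0003
```

```bash
python3 - <<'E'
from h import *
a=[]
for n in("scene","top"):
    p=cams.capture(n); a.append(p["image"][150:380,200:510] if n=="scene" else p["image"][130:360,130:440])
cv2.imwrite("pics/above_g.png",cv2.resize(np.hstack(a),(800,297))[:,:,::-1])
o=arm.get_obs(); print(o["time_s"],o["eef_pos"],o["contact_force"],o["joints"])
E
```

```text
8.65 [ 0.49349609 -0.01556677  0.09345481] [0.24996892 0.82748216 0.25440688] [ 0.51535815  0.15572542 -0.57183605  1.98523877  0.09843731  1.02549044
 -1.76597295]
```

View pics/above_g.png

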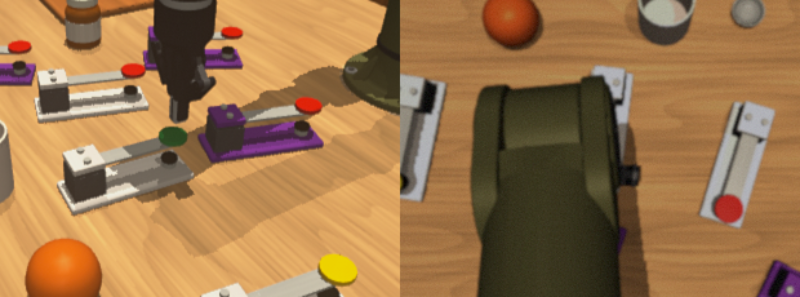

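The tip is centred above the green pad (crop: pad at 172,136, tip at 180,115) and clear of the purple clamp block.

Request:
send_rows --commands '[{"claw":0,"dx":0,"dy":0,"dz":-0.01,"ax":0,"ay":0,"az":0},{"claw":0,"dx":0,"dy":0,"dz":-0.02,"ax":0,"ay":0,"az":0},{"claw":0,"dx":0,"dy":0,"dz":-0.026,"ax":0,"ay":0,"az":0},{"claw":0,"dx":0,"dy":0,"dz":-0.032,"ax":0,"ay":0,"az":0},{"claw":0,"dx":0,"dy":0,"dz":-0.038,"ax":0,"ay":0,"az":0},{"claw":0,"dx":0,"dy":0,"dz":-0.042,"ax":0,"ay":0,"az":0},{"claw":0,"dx":0,"dy":0,"dz":-0.044,"ax":0,"ay":0,"az":0},{"claw":0,"dx":0,"dy":0,"dz":-0.044,"ax":0,"ay":0,"az":0}]'

```text
time_s: 9.32
eef_pos: [0.4931, -0.0163, 0.0485]
tool_rot: [0.0, 0.999, -0.047, 0.0]
contact_force: [-2.8, -0.1, 7.6]
width: 0.0002
```

Request:
send_rows --commands '[{"claw":0,"dx":0,"dy":0,"dz":-0.001,"ax":0,"ay":0,"az":0},{"claw":0,"dx":0,"dy":0,"dz":-0.002,"ax":0,"ay":0,"az":0},{"claw":0,"dx":0,"dy":0,"dz":-0.002,"ax":0,"ay":0,"az":0}]'

```text
time_s: 9.57
eef_pos: [0.4933, -0.0164, 0.0469]
tool_rot: [0.0, 0.999, -0.047, 0.001]
contact_force: [-1.9, 0.1, 7.7]
width: 0.0002
```

Request:
send_rows --commands '[{"claw":0,"dx":0,"dy":0,"dz":-0.001,"ax":0,"ay":0,"az":0},{"claw":0,"dx":0,"dy":0,"dz":-0.002,"ax":0,"ay":0,"az":0},{"claw":0,"dx":0,"dy":0,"dz":-0.002,"ax":0,"ay":0,"az":0}]'

```text
time_s: 9.82
eef_pos: [0.4935, -0.0164, 0.0455]
tool_rot: [0.0, 0.999, -0.047, 0.001]
contact_force: [-4.0, -0.1, 12.8]
width: 0.0002
```

Request:
send_rows --commands '[{"claw":0,"dx":0,"dy":0,"dz":-0.001,"ax":0,"ay":0,"az":0},{"claw":0,"dx":0,"dy":0,"dz":-0.001,"ax":0,"ay":0,"az":0},{"claw":0,"dx":0,"dy":0,"dz":-0.001,"ax":0,"ay":0,"az":0}]'

```text
time_s: 10.07
eef_pos: [0.4936, -0.0164, 0.0451]
tool_rot: [0.001, 0.999, -0.047, 0.001]
contact_force: [-4.6, -0.3, 16.8]
width: -0.0003
```

At 16.8 N the blade is hard on its stop (its spring alone gives 9 N there). I take a quick picture, hold, then lift.

```bash
python3 - <<'E'
from h import *
p=cams.capture("scene"); cv2.imwrite("pics/press_g.png",cv2.resize(p["image"][150:380,200:510],(620,460))[:,:,::-1])
E
```

Request:
send_rows --commands '[{"claw":0,"dx":0,"dy":0,"dz":0,"ax":0,"ay":0,"az":0},{"claw":0,"dx":0,"dy":0,"dz":0,"ax":0,"ay":0,"az":0},{"claw":0,"dx":0,"dy":0,"dz":0,"ax":0,"ay":0,"az":0},{"claw":0,"dx":0,"dy":0,"dz":0,"ax":0,"ay":0,"az":0},{"claw":0,"dx":0,"dy":0,"dz":0,"ax":0,"ay":0,"az":0},{"claw":0,"dx":0,"dy":0,"dz":0,"ax":0,"ay":0,"az":0},{"claw":0,"dx":0,"dy":0,"dz":0,"ax":0,"ay":0,"az":0},{"claw":0,"dx":0,"dy":0,"dz":0,"ax":0,"ay":0,"az":0},{"claw":0,"dx":0,"dy":0,"dz":0,"ax":0,"ay":0,"az":0},{"claw":0,"dx":0,"dy":0,"dz":0,"ax":0,"ay":0,"az":0},{"claw":0,"dx":0,"dy":0,"dz":0,"ax":0,"ay":0,"az":0},{"claw":0,"dx":0,"dy":0,"dz":0,"ax":0,"ay":0,"az":0},{"claw":0,"dx":0,"dy":0,"dz":0,"ax":0,"ay":0,"az":0},{"claw":0,"dx":0,"dy":0,"dz":0,"ax":0,"ay":0,"az":0}]'

```text
time_s: 11.28
eef_pos: [0.4936, -0.0164, 0.0451]
tool_rot: [0.001, 0.999, -0.047, 0.001]
contact_force: [-5.5, 0.5, 16.2]
width: 0.0004
```

View pics/press_g.png

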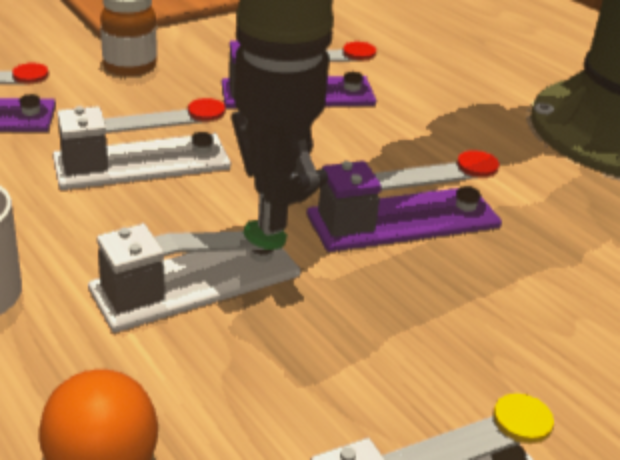

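The green pad is down on its stop at crop (265,237), with the tip on it. Lift.

Request:
send_rows --commands '[{"claw":0,"dx":0,"dy":0,"dz":0.006,"ax":0,"ay":0,"az":0},{"claw":0,"dx":0,"dy":0,"dz":0.014,"ax":0,"ay":0,"az":0},{"claw":0,"dx":0,"dy":0,"dz":0.022,"ax":0,"ay":0,"az":0},{"claw":0,"dx":0,"dy":0,"dz":0.035,"ax":0,"ay":0,"az":0},{"claw":0,"dx":0,"dy":0,"dz":0.055,"ax":0,"ay":0,"az":0},{"claw":0,"dx":0,"dy":0,"dz":0.085,"ax":0,"ay":0,"az":0},{"claw":0,"dx":0,"dy":0,"dz":0.115,"ax":0,"ay":0,"az":0},{"claw":0,"dx":0,"dy":0,"dz":0.13,"ax":0,"ay":0,"az":0},{"claw":0,"dx":0,"dy":0,"dz":0.13,"ax":0,"ay":0,"az":0},{"claw":0,"dx":0,"dy":0,"dz":0.13,"ax":0,"ay":0,"az":0},{"claw":0,"dx":0,"dy":0,"dz":0.13,"ax":0,"ay":0,"az":0}]'

```text
time_s: 12.2
eef_pos: [0.4917, -0.0163, 0.172]
tool_rot: [0.0, 0.999, -0.047, -0.001]
contact_force: [-0.7, 0.3, -0.6]
width: 0.0002
```

```bash
python3 - <<'E'
from h import *
p=cams.capture("scene"); save(p,"end.png")
hsv=cv2.cvtColor(p["image"],cv2.COLOR_RGB2HSV)
for n,(x,y),(lo,hi) in(("y",(461,358),(22,36)),("g",(334,255),(45,90)),("r",(303,204),(-1,5))):
    m=(hsv[...,0]>=lo)&(hsv[...,0]<=hi)&(hsv[...,1]>140); b=np.zeros_like(m); b[y-20:y+20,x-25:x+25]=1
    w,_,_=world(p,m&b); print(n,len(w),np.median(w,0))
o=arm.get_obs(); print(o["time_s"],o["eef_pos"],o["contact_force"],abs(o["qvel"]).max())
E
```

```text
y 539 [0.48783894 0.27108741 0.06123604]
g 24 [ 0.48680609 -0.01692817  0.0606023 ]
r 159 [ 0.45295603 -0.19505863  0.06041093]
12.25 [ 0.49153902 -0.01631899  0.17172519] [-0.3129003   0.60222728 -0.76228619] 0.005476655838380663
```

View pics/end.png

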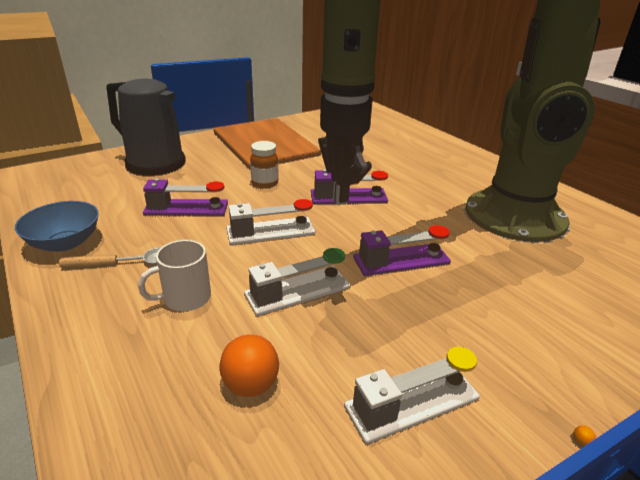

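Both pads are back up: yellow at (461,358) and green at (334,255), now in shadow. The mug (180,275) and the red gauge (303,204) haven't moved, and the arm is clear and still.

```bash
python3 -c "
from cell import ticket; print(ticket.job_done())"
```

```text
the job is handed in; nothing more can be done
None
```

I pressed the yellow pad down to its stop with closed fingers, held it and let it spring back, then did the same with the green one. The job was handed in at about 12.3 s.

| Pad | Held at | Hold time | Force if only the spring resisted | Pad height afterwards |
|---|---|---|---|---|
| Yellow | about 8.7 N | over 1.2 s | 4.2 N | 61 mm |
| Green | about 16.5 N | over 1.2 s | 9 N | about 61 mm |

- **On the stop:** in both cases the force rose above what the spring alone gives, and the pictures showed the pad down on the rubber.
- **Last checks:** both pads are at the same pixels as at the start. The red gauge and the mug look unmoved. The arm is 0.17 m up and still, and the force reading is within noise.
- **Weaker or disagreeing checks:** the green pad was in shadow at the end, so only 24 pixels passed the colour test. Its height rests on those pixels plus the picture. Before the presses, the two-view height came out at 59 mm against 61–62 mm from depth, roughly the calibration error.

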